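# Reset the drilling stop and lock it again

## Robot

A 7-joint arm with a two-finger parallel gripper is mounted at the origin on the work surface. World frame = base frame: x ahead of the robot, y to its left, z up, the work surface at z = 0. Lengths are in m, angles in rad, forces in N, time in s.
With the tool pointing down it reaches from about 0.375 to 0.925 m from the base axis. Payload 3.1 kg.
Tool frame: the origin (TCP) lies where the fingers leave the gripper's body, on its centre line; the fingertips stand 73 mm ahead of it and the grasp point (between the pads) lies arm.grip_point_offset ahead of it (arm.grip_point_offset is the distance from the TCP to the grasp point, in m); z points along the fingers, x is the direction in which the jaws open and shut, and the axes are right-handed (so a half turn about z gives the same grasp; the last joint's range is limited). The gripper opens to 85 mm and grips with 20 to 120 N. Pads are 22 mm wide; open, the fingers measure 114 mm over their backs; the gripper's body (76 mm by 85 mm) begins 54 mm behind the grasp point. The pads swing forward as they close: fully open they stand 13 mm farther back than shut.
Start: joints at [-1.268, 0.383, 0.044, 1.598, -0.018, 1.161, -0.05], TCP at [0.254, 0.598, 0.304] pointing down, gripper open.
Joint ranges: [-2.61, 2.61], [-0.41, 2.15], [-1.48, 1.57], [0, 2.5], [-1.57, 4.71], [0.05, 1.97], [-2.85, 2.85]. Speed limits (rad/s): [2.79, 2.79, 3.14, 3.14, 3.14, 3.14, 3.14].

## Interface

Orientations are given as a unit quaternion [w, x, y, z].
In Python, from plant import arm gives the robot as it stands.
- The arm moves only by the tool jog_arm, never from a script. Its arguments are lists of equal length, an entry for each row: "delta_pos": the shift along the tool's x, y, z in m, a list of three; "angular": the turn, a rotation vector about the tool's x, y, z in degrees, a list of three; "jaw": the opening, from 0 (shut) to 1 (fully open). In form: {"delta_pos": [[dx, dy, dz], ...], "angular": [[wx, wy, wz], ...], "jaw": [jaw, ...]}. A call has exactly 10 rows; each row shifts and turns the pose as measured when the row begins, along the tool's axes as they then stand; what a row does not reach is not made up. A row lasts 1/10 s, in which the tool goes at most 50 mm and 8.59 degrees, less where a joint would pass 70% of its speed; a pose out of reach is approached as far as the arm can. A call is refused whole if a number of a shift passes 0.05 or a number of a turn 8.59, either way. A call with a gripper value outside its range is refused whole. The fingers move at their own pace and stop on an object; "grip_force" is the grip in N (left out, the last holds). Time passes only in rows, so rows that do not move let the fingers close, or fill a call up. It gives the time, the measured TCP pose, the force and the opening at its end, in the units of the state.
- arm.get_obs(): the state, without advancing time (a new reading comes with each control period).
- arm.capture(name): name is "side" or "top"; returns (picture, depth): 400x640x3 uint8, red, green, blue; 400x640 float32, m along the optical axis (not along the pixel's ray), 0 where there is no reading.
- arm.calibration(name): a dict with "fovy" (degrees; the focal length in pixels is half the picture's height over the tangent of half this angle, whatever the lens; pixels are square), "cx", "cy" (the principal point, pixels), "camera_from_world" (4x4, takes a point from world to camera coordinates). Camera axes: x right, y up, looking along -z (the intrinsics and any distortion apply to the point x, -y, -z); pixel columns grow to the right and rows downward; lengths in m; the calibration is good to about 2 mm. A picture is of the moment at which its call begins. calibration takes no time and is no camera call.
- arm.close_job(): hands the job in, once; it reports no verdict.
The state is a dict: "time_s": time; "joints": joint angles; "qd": joint speeds; "joint_torque": joint torques, N m; "ee_pos": TCP position; "tcp_rot": TCP orientation; "force": force on the tool from outside, world axes, zero at the start; "moment": the same for the moment, N m; "grip_width": opening from 0.0 (shut) to 1.0 (fully open).
Only numpy, scipy, OpenCV 4.12 (cv2) and the standard library are available. Lean on these libraries where they do the work, as an engineer would, in place of code of your own. Each camera call takes 0.05 s, during which the arm holds its last target. There are 200 camera calls.

## Task

On the drilling stop with the flat wing grip, loosen the lock ring by swinging its pin most of the way anticlockwise, then turn the adjuster by its wing until the pointer lines up with the index tooth on the base, and then swing the lock ring back clockwise until it is fully tight again. Do not touch the other stop, the one with the round knob.

Things in the scene. Friction and masses are not known exactly. Their poses are not given: they have to be found in the camera images.
- stop: The stop to reset, told by the upright flat wing grip on top: grey base 150 x 150 x 12 mm bolted level to the bench, lock ring and adjuster above it on one vertical axis. Origin: on that axis, at bench height (all heights are above the bench); z up. A fixed steel index tooth (12 x 10 mm, top at 68 mm) stands on the base, 67 mm from the axis towards the stop's +x.
- lock_ring (a joint): Dark ring, radius 45 mm, heights 40-56, with one arm (top 53) ending in an upright round pin, diameter 18, 110 mm from the axis, heights 43-105 (grip at 82). Angle in rad: 0 tight, grows anticlockwise from above to 1.0. The arm points 140 degrees plus this angle anticlockwise from the stop's +x. Short round grey posts (top 52) mark both ends. 2.5 N at the pin turns it; it stays put.
- adjuster (a joint): Steel disc (radius 34 mm, heights 58-70) over the ring, with a pointer reaching 58 mm from the axis, and a wing grip: bar 60 long along the pointer, 14 thick, heights 70-112 (grip at 95), centred on the axis. Angle in rad, growing anticlockwise from above, -1.4 to 0.5; 0 = pointer at the tooth (stop's +x); starts below 0. 0.15 N m turns it; it stays where left, whatever the ring does.
- other_stop: The other stop, not to be touched: same base, lock ring, arm and pin, but its adjuster has a plain round knob (44 mm diameter, top at 104 mm) in place of the wing grip. Origin: on its axis, at bench height.
Mind the look-alikes: they are no part of the job. Leave any blue look-alike of the stop alone.

How it is judged:
On the way, in this order (a step that is already met when the one before it is completed fails the run):
1. the lock ring is loosened (turned at least 0.6 rad) before the adjuster is set (value of joint lock_ring above 0.6 rad and value of joint adjuster below -0.4 rad), for 0.2 s.
2. the pointer is brought to the index tooth within 0.2 rad while the ring is still loose (over 0.5 rad) (value of joint adjuster between -0.2 and 0.2 rad and value of joint lock_ring above 0.5 rad), for 0.2 s.
At the end, for the whole second after the job is handed in: The pointer is within 0.2 rad (about 11 degrees) of the index tooth and the lock ring is tight, within 0.17 rad (about 10 degrees) of the clockwise end of its travel (value of joint adjuster between -0.2 and 0.2 rad and value of joint lock_ring below 0.17 rad); the robot touches nothing.
It fails at once if the robot touches the other stop (over 2 N) (contact force between any of the fingers, the arm and other_stop above 2 N).
It also fails if it takes over 58 s, if anything falls off the work surface, if the arm or the gripper's body presses on something with over 40 N, if the wrist force passes 120 N, or if a joint passes its speed limit or range.

## Working session

There is one attempt and no reset: what is moved stays moved. The work goes in short steps, Python scripts to look and compute and a tool call to move; the robot and the scene stay as the last step left them, time stands still between calls to the robot, and variables do not carry over. Pictures are saved under pics/ and viewed, about 8 in all and at most 12, crops included, and the job is handed in when it is done.

Besides the shell and the picture viewer there is one more tool, called after "Call:" as a command line: name --argument value ..., lists and objects as JSON in quotes. jog_arm: Moves the arm, as the interface text tells. Its arguments: {"type":"object","properties":{"delta_pos":{"type":"array"},"angular":{"type":"array"},"jaw":{"type":"array"},"grip_force":{"type":"number"}},"required":["delta_pos","angular","jaw"]}

```bash
ls; mkdir -p pics
python3 - <<'E'
from plant import arm
import cv2,numpy as np
for n in("top","side"):
    p,d=arm.capture(n); np.savez(f"{n}0.npz",p=p,d=d); cv2.imwrite(f"pics/{n}0.png",p[:,:,::-1])
    c=arm.calibration(n); print(n,c)
o=arm.get_obs();print(o,arm.grip_point_offset)
E
```

```text
pics
top {'fovy': 49.818811164423494, 'cx': 325.0261394055988, 'cy': 198.33952712917326, 'camera_from_world': array([[ 0.01602555, -0.99986797, -0.00268814,  0.03915089],
       [ 0.99716812,  0.01578459,  0.0735295 , -0.44918073],
       [-0.07347736, -0.00385888,  0.99728942, -0.93449938],
       [ 0.        ,  0.        ,  0.        ,  1.        ]])}
side {'fovy': 49.19285312396764, 'cx': 317.8873910824167, 'cy': 199.6506878823504, 'camera_from_world': array([[ 0.98684344, -0.16124462, -0.01184051, -0.4339527 ],
       [ 0.10183408,  0.56301613,  0.82014795, -0.09162177],
       [-0.12557804, -0.81056339,  0.57202897, -1.04377947],
       [ 0.        ,  0.        ,  0.        ,  1.        ]])}
{'time_s': 0.1, 'joints': array([-1.26781314,  0.38377169,  0.04382478,  1.59942506, -0.01793889,
        1.16120261, -0.04990199]), 'qd': array([-1.41966167e-05, -9.25770829e-04, -1.17696104e-04, -3.55495878e-03,
        1.57724410e-04, -9.79188876e-04, -9.00978852e-04]), 'joint_torque': array([ 2.50091260e-03, -4.34731472e+01,  1.02910504e+00, -2.50456202e+01,
        1.08446914e-02,  5.41447458e-03,  9.35800450e-07]), 'ee_pos': array([0.25330126, 0.59786906, 0.30259669]), 'tcp_rot': array([ 7.02685767e-04,  8.33687639e-01,  5.52234970e-01, -9.81814715e-04]), 'force': array([-0.14677692, -0.80844944, -0.13449289]), 'moment': array([-0.03300851,  0.05852396, -0.04499979]), 'grip_width': 0.9981813402235429} 0.0539
```

View pics/top0.png

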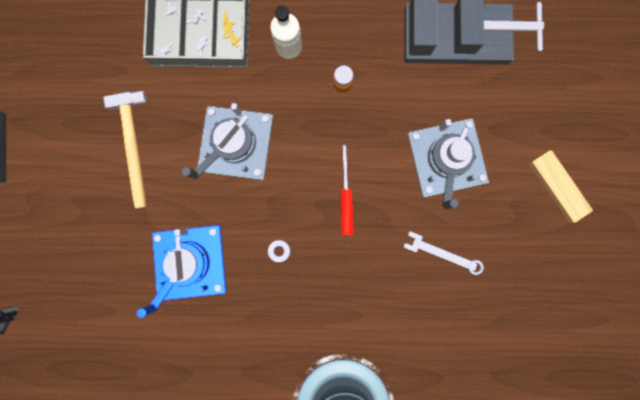

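View pics/side0.png

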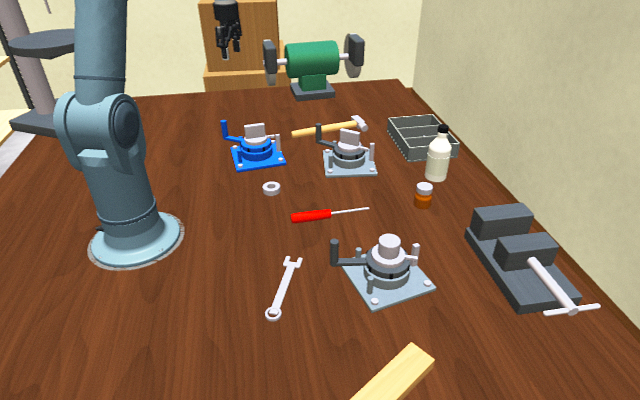

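Top view: the grey wing stop is at about (232,142), with its tooth at (235,106) and its pin at (187,172). The blue look-alike is at (180,265) and the round-knob stop at (452,157). I'll measure the wing stop next.

```bash
cat > h.py <<'E'
import numpy as np,cv2
from plant import arm
def K(n):
    c=arm.calibration(n); f=200/np.tan(np.radians(c["fovy"])/2); return c["camera_from_world"],f,c["cx"],c["cy"]
def ray(n,u,v,z):
    T,f,cx,cy=K(n); d=T[:3,:3].T@np.array([(u-cx)/f,-(v-cy)/f,-1]); o=-T[:3,:3].T@T[:3,3]
    return (o+d*(z-o[2])/d[2])
def proj(n,P):
    T,f,cx,cy=K(n); p=T[:3,:3]@np.array(P)+T[:3,3]; return cx+f*p[0]/-p[2], cy-f*p[1]/-p[2]
def cloud(n,d,box):
    T,f,cx,cy=K(n); u0,v0,u1,v1=box; v,u=np.mgrid[v0:v1,u0:u1]; z=d[v0:v1,u0:u1]
    P=np.stack([(u-cx)/f*z,-(v-cy)/f*z,-z],-1); return (P-T[:3,3])@T[:3,:3],z>0
E
python3 - <<'E'
from h import *
a=np.load("top0.npz");p,d=a["p"],a["d"]
box=(175,95,285,190)
cv2.imwrite("pics/crop0.png",cv2.resize(p[95:190,175:285,::-1],None,fx=7,fy=6.3157,interpolation=cv2.INTER_CUBIC) if 0 else cv2.resize(p[95:190,175:285,::-1],None,fx=6,fy=6,interpolation=cv2.INTER_CUBIC))
P,ok=cloud("top",d,box); Z=P[...,2]
print(np.round(np.histogram(Z[ok],bins=np.arange(-.01,.13,.01)),3))
def rect(m,z,nm):
    v,u=np.nonzero(m); pts=np.array([ray("top",x+175,y+95,z)[:2] for x,y in zip(u,v)],np.float32)
    r=cv2.minAreaRect(pts*1000); print(nm,len(pts),pts.mean(0),r)
    return pts
rect((Z>.006)&(Z<.02),.012,"base")
w=(Z>.104)&(Z<.12)
n,l,s,c=cv2.connectedComponentsWithStats(w.astype(np.uint8))
for i in range(1,n): print(s[i],c[i]); rect(l==i,.112,"wing")
w=(Z>.095)&(Z<.11)
n,l,s,c=cv2.connectedComponentsWithStats(w.astype(np.uint8))
for i in range(1,n):
  if s[i][4]>8: print(s[i],c[i]); rect(l==i,.105,"pin")
w=(Z>.06)&(Z<.072)
n,l,s,c=cv2.connectedComponentsWithStats(w.astype(np.uint8))
for i in range(1,n):
  if s[i][4]>8: print(s[i],c[i]); rect(l==i,.068,"z68")
E
```

```text
Traceback (most recent call last):
ValueError: setting an array element with a sequence. The requested array has an inhomogeneous shape after 1 dimensions. The detected shape was (2,) + inhomogeneous part.
```

View pics/crop0.png

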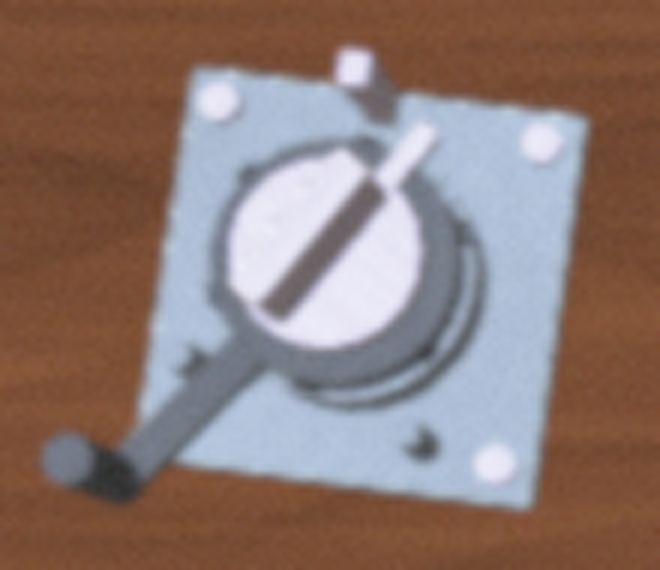

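The crop shows the tooth at (355,67), the dark wing top from (275,310) to (375,190), the pointer tip at (428,130) and the pin at (68,458).

Run:
```python
from h import *
a=np.load("top0.npz");d=a["d"]
P,ok=cloud("top",d,(175,95,285,190)); Z=P[...,2]
print(np.histogram(Z[ok],bins=np.arange(-.01,.13,.01))[0])
C=lambda x,y,z: ray("top",175+(x+.5)/6-.5,95+(y+.5)/6-.5,z)[:2]
b=[C(*q,.012) for q in((195,68),(588,118),(532,508),(143,458))]
print("base",np.mean(b,0),b)
t=C(354,67,.068); w1=C(275,310,.112);w2=C(375,190,.112); pt=C(428,130,.07); pin=C(68,458,.105)
o=(w1+w2)/2
print("axis",o,"tooth",t,np.linalg.norm(t-o),"pin",pin,np.linalg.norm(pin-o))
ang=lambda v:np.degrees(np.arctan2(v[1],v[0]))
print("tooth",ang(t-o),ang(t-np.mean(b,0)),"base",ang(b[0]-b[3]),ang(b[1]-b[2]),"wing",ang(w2-w1),"ptr",ang(pt-o),"pin",ang(pin-o))
for n,m in(("wing",Z>.107),("pin",(Z>.09)&(P[...,1]>.32)&0==0)):
    Q=P[ok&m]
Q=P[ok&(Z>.09)]; 
lab=np.linalg.norm(Q[:,:2]-o,axis=1)>.06
for s in(lab,~lab): print(s.sum(),Q[s].mean(0),cv2.minAreaRect((Q[s,:2]*1000).astype(np.float32)))
for n,q in(("blue",(180,265)),("bluepin",(142,314)),("other",(460,150)),("opin",(453,204))):print(n,ray("top",*q,.1))
```

```text
[3580 2745 1924   75  143  126  789  401  210   54   65  149  147    0]
base [0.57138828 0.24938975] [array([0.65370866, 0.31576289]), array([0.6368448 , 0.16745807]), array([0.48928635, 0.18457041]), array([0.50571332, 0.32976762])]
axis [0.56349064 0.24128152] tooth [0.63876404 0.24341834] 0.07530372233539087 pin [0.49291733 0.32693828] 0.11098500430184437
tooth 1.6260442222635414 -5.064799796898188 base -5.405774528667064 -6.615035398147091 wing -37.974377115895784 ptr -25.581423238603026 pin 129.48538965490792
75 [0.49194388 0.32478928 0.10238196] ((492.69024658203125, 325.5048828125), (16.433677673339844, 15.757423400878906), 46.52045822143555)
286 [0.57021883 0.24856056 0.10749834] ((571.5250854492188, 250.11297607421875), (15.478252410888672, 59.494171142578125), 51.57261276245117)
blue [0.30456733 0.33287514 0.1       ]
bluepin [0.20734405 0.40414967 0.1       ]
other [ 0.54503546 -0.2263064   0.1       ]
opin [ 0.43501688 -0.21147786  0.1       ]
```

Call:
jog_arm --delta_pos '[[-0.0158,0.0327,0],[-0.0158,0.0327,0],[-0.0158,0.0327,0],[-0.0158,0.0327,0],[-0.0158,0.0327,0],[-0.0158,0.0327,0],[-0.0158,0.0327,0],[-0.0158,0.0327,0],[-0.0158,0.0327,0],[-0.0158,0.0327,0]]' --angular '[[0,0,0],[0,0,0],[0,0,0],[0,0,0],[0,0,0],[0,0,0],[0,0,0],[0,0,0],[0,0,0],[0,0,0]]' --jaw '[1,1,1,1,1,1,1,1,1,1]' --grip_force 30

```text
time_s: 1.1
ee_pos: [0.4926, 0.3212, 0.2948]
tcp_rot: [-0.0, 0.828, 0.56, -0.007]
force: [1.7, 0.6, 0.2]
grip_width: 0.997
```

```bash
cat > go.py <<'E'
import sys; from h import *
from scipy.spatial.transform import Rotation as R
# go.py x y z yaw : tool-frame shift and turn to a tool-down target, yaw of tool x
def go(x,y,z,yaw):
    o=arm.get_obs(); q=o["tcp_rot"]; r=R.from_quat([q[1],q[2],q[3],q[0]])
    t=R.from_euler("z",yaw,degrees=True)*R.from_euler("x",180,degrees=True)
    X=r.apply([1,0,0])
    print("t",round(o["time_s"],2),"pos",o["ee_pos"].round(4),"yaw",np.degrees(np.arctan2(X[1],X[0])).round(1),"F",o["force"].round(1),"g",round(o["grip_width"],3),"j7",o["joints"][6].round(2))
    print("shift",r.inv().apply(np.array([x,y,z])-o["ee_pos"]).round(4),"turn",np.degrees((r.inv()*t).as_rotvec()).round(1))
if __name__=="__main__": go(*map(float,sys.argv[1:]))
E
python3 go.py .4927 .3255 .28 45
```

```text
t 1.1 pos [0.4926 0.3212 0.2948] yaw 68.1 F [1.7 0.6 0.2] g 0.997 j7 0.6
shift [ 0.0043 -0.0014  0.0148] turn [-0.3  0.8 23.1]
```

Call:
jog_arm --delta_pos '[[0.0043,-0.0014,0],[0,0,0],[0,0,0],[0,0,0.03],[0,0,0.03],[0,0,0.03],[0,0,0.03],[0,0,0.03],[0,0,0],[0,0,0]]' --angular '[[-0.3,0.8,7.7],[0,0,7.7],[0,0,7.7],[0,0,0],[0,0,0],[0,0,0],[0,0,0],[0,0,0],[0,0,0],[0,0,0]]' --jaw '[1,1,1,1,1,1,1,1,1,1]'

```text
time_s: 2.1
ee_pos: [0.4988, 0.3137, 0.1378]
tcp_rot: [0.002, 0.93, 0.366, -0.001]
force: [0.7, 0.2, 0.0]
grip_width: 0.995
```

```bash
python3 go.py .4927 .3255 .136 45; python3 -c "
from h import *
for n in('top','side'):
  p,d=arm.capture(n)
  np.savez(n+'1.npz',p=p,d=d)
  if n=='top': a=p[80:230,150:310]
  else: a=p[80:230,250:410]
  b=cv2.resize(a[:,:,::-1],(400,375),interpolation=cv2.INTER_CUBIC)
  c=b if n=='top' else np.hstack([c,b])
cv2.imwrite('pics/pin.png',c)"
```

```text
t 2.1 pos [0.4988 0.3137 0.1378] yaw 43.0 F [0.7 0.2 0. ] g 0.995 j7 0.24
shift [ 0.0035 -0.0128  0.0018] turn [ 0.1  0.2 -2. ]
```

View pics/pin.png

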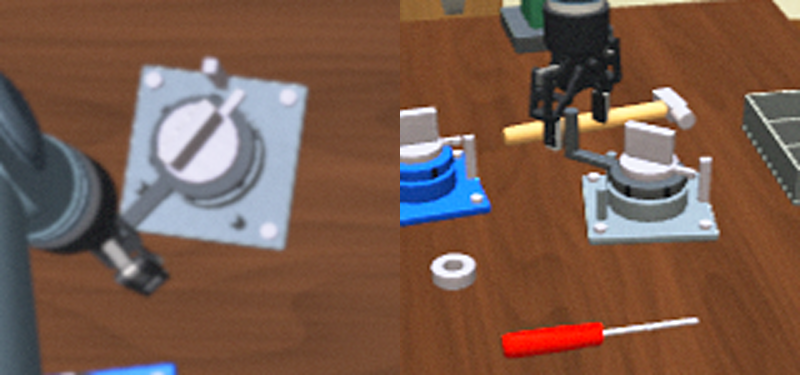

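The pin (side view, about (572,130)) is between the open fingers, and the tool is about 13 mm too far in radially. I'll correct that and close.

Call:
jog_arm --delta_pos '[[0.0035,-0.0128,0.002],[0,0,0],[0,0,0],[0,0,0],[0,0,0],[0,0,0],[0,0,0],[0,0,0],[0,0,0],[0,0,0]]' --angular '[[0,0,-2],[0,0,0],[0,0,0],[0,0,0],[0,0,0],[0,0,0],[0,0,0],[0,0,0],[0,0,0],[0,0,0]]' --jaw '[1,1,0.6,0.4,0.2,0,0,0,0,0]' --grip_force 25

```text
time_s: 3.2
ee_pos: [0.4948, 0.3293, 0.1429]
tcp_rot: [-0.001, 0.923, 0.384, 0.004]
force: [-0.2, -0.0, 1.9]
grip_width: 0.203
```

```bash
python3 go.py .4927 .3255 .136 45
```

```text
t 3.2 pos [0.4948 0.3293 0.1429] yaw 45.2 F [-0.2 -0.   1.9] g 0.203 j7 0.25
shift [-0.0042  0.0012  0.0069] turn [ 0.1 -0.4  0.2]
```

Call:
jog_arm --delta_pos '[[-0.0094,0.0003,0.001],[-0.0094,0.0003,0.001],[-0.0094,0.0003,0.001],[-0.0094,0.0003,0],[-0.0094,0.0003,0],[-0.0094,0.0003,0],[-0.0094,0.0003,0],[-0.0094,0.0003,0],[0,0,0],[0,0,0]]' --angular '[[0,0,-4.9],[0,0,-4.9],[0,0,-4.9],[0,0,-4.9],[0,0,-4.9],[0,0,-4.9],[0,0,-4.9],[0,0,-4.9],[0,0,0],[0,0,0]]' --jaw '[0,0,0,0,0,0,0,0,0,0]'

```text
time_s: 4.2
ee_pos: [0.4628, 0.263, 0.1428]
tcp_rot: [-0.001, 0.735, 0.678, 0.005]
force: [-1.4, 1.4, -0.3]
grip_width: 0.202
```

```bash
python3 go.py .4615 .2497 .136 90; python3 -c "
from h import *
v=arm.get_obs()['ee_pos'][:2]-[.5715,.2497]; print(np.hypot(*v),np.degrees(np.arctan2(v[1],v[0]))%360)"
```

```text
t 4.2 pos [0.4628 0.263  0.1428] yaw 85.3 F [-1.4  1.4 -0.3] g 0.202 j7 0.94
shift [-0.0135 -0.0002  0.0067] turn [ 0.3 -0.6 -4.7]
0.10953415934262728 173.01332754524356
```

Call:
jog_arm --delta_pos '[[-0.0094,0.0003,0],[-0.0094,0.0003,0],[0,0,0],[0,0,0],[0,0,0],[0,0,0],[0,0,0],[0,0,0],[0,0,0],[0,0,0]]' --angular '[[0,0,-4.9],[0,0,-4.9],[0,0,0],[0,0,0],[0,0,0],[0,0,0],[0,0,0],[0,0,0],[0,0,0],[0,0,0]]' --jaw '[0,0,0,0,0,0.5,1,1,1,1]'

```text
time_s: 5.2
ee_pos: [0.4635, 0.2496, 0.1425]
tcp_rot: [-0.001, 0.675, 0.737, 0.008]
force: [0.7, -0.2, -0.1]
grip_width: 0.999
```

```bash
python3 go.py .4615 .2497 .22 90; python3 -c "
from h import *
v=arm.get_obs()['ee_pos'][:2]-[.5715,.2497]; print(np.hypot(*v),np.degrees(np.arctan2(v[1],v[0]))%360)"
```

```text
t 5.2 pos [0.4635 0.2496 0.1425] yaw 95.0 F [ 0.7 -0.2 -0.1] g 0.999 j7 1.12
shift [ 0.0012 -0.0012 -0.0775] turn [ 0.6 -0.7  5. ]
0.1079940093236605 180.04755838550847
```

Call:
jog_arm --delta_pos '[[0,0,-0.027],[0,0,-0.027],[0,0,-0.027],[0,0,-0.027],[0,0,0],[0,0,0],[0,0,0],[0,0,0],[0,0,0],[0,0,0]]' --angular '[[0.6,-0.7,0],[0,0,0],[0,0,0],[0,0,0],[0,0,7.2],[0,0,7.2],[0,0,7.2],[0,0,7.2],[0,0,7.2],[0,0,7.2]]' --jaw '[1,1,1,1,1,1,1,1,1,1]'

```text
time_s: 6.2
ee_pos: [0.4635, 0.2498, 0.2553]
tcp_rot: [-0.001, 0.906, 0.423, 0.001]
force: [-0.2, 0.8, 0.3]
grip_width: 1.0
```

```bash
python3 go.py .5715 .2497 .2 51.6
```

```text
t 6.2 pos [0.4635 0.2498 0.2553] yaw 50.0 F [-0.2  0.8  0.3] g 1.0 j7 0.34
shift [0.0692 0.0829 0.0554] turn [-0.  -0.1 -1.6]
```

Call:
jog_arm --delta_pos '[[0.0138,0.0166,0],[0.0138,0.0166,0],[0.0138,0.0166,0],[0.0138,0.0166,0],[0.0138,0.0166,0],[0,0,0.01],[0,0,0.01],[0,0,0.01],[0,0,0.01],[0,0,0]]' --angular '[[0,0,-1.6],[0,0,0],[0,0,0],[0,0,0],[0,0,0],[0,0,0],[0,0,0],[0,0,0],[0,0,0],[0,0,0]]' --jaw '[1,1,1,1,1,1,1,1,1,1]'

```text
time_s: 7.2
ee_pos: [0.5695, 0.253, 0.2094]
tcp_rot: [-0.002, 0.9, 0.436, -0.002]
force: [-0.4, -0.6, 0.5]
grip_width: 1.002
```

```bash
python3 go.py .5715 .2497 .15 51.6
```

```text
t 7.2 pos [0.5695 0.253  0.2094] yaw 51.7 F [-0.4 -0.6  0.5] g 1.002 j7 0.5
shift [-0.0012  0.004   0.0593] turn [-0.3  0.1  0.1]
```

Call:
jog_arm --delta_pos '[[-0.0012,0.004,0.012],[0,0,0.012],[0,0,0.012],[0,0,0.012],[0,0,0.01],[0,0,0],[0,0,0],[0,0,0],[0,0,0],[0,0,0]]' --angular '[[0,0,0],[0,0,0],[0,0,0],[0,0,0],[0,0,0],[0,0,0],[0,0,0],[0,0,0],[0,0,0],[0,0,0]]' --jaw '[1,1,1,1,1,1,1,1,1,1]'

```text
time_s: 8.2
ee_pos: [0.5709, 0.2501, 0.1463]
tcp_rot: [-0.002, 0.9, 0.437, -0.002]
force: [-0.2, 0.2, -0.3]
grip_width: 1.0
```

```bash
python3 go.py .5715 .2497 .15 51.6
```

```text
t 8.2 pos [0.5709 0.2501 0.1463] yaw 51.8 F [-0.2  0.2 -0.3] g 1.0 j7 0.52
shift [ 0.      0.0007 -0.0037] turn [-0.3  0.1  0.2]
```

Call:
jog_arm --delta_pos '[[0,0.0007,-0.004],[0,0,0],[0,0,0],[0,0,0],[0,0,0],[0,0,0],[0,0,0],[0,0,0],[0,0,0],[0,0,0]]' --angular '[[0,0,0],[0,0,0],[0,0,0],[0,0,0],[0,0,0],[0,0,0],[0,0,0],[0,0,0],[0,0,0],[0,0,0]]' --jaw '[1,0.7,0.5,0.3,0.1,0,0,0,0,0]' --grip_force 40

```text
time_s: 9.2
ee_pos: [0.5728, 0.2505, 0.1526]
tcp_rot: [-0.002, 0.899, 0.437, -0.0]
force: [1.1, -0.1, -0.2]
grip_width: 0.155
```

```bash
python3 go.py .5715 .2497 .15 84.3; python3 -c "
from h import *
for n in('top','side'):
  p,d=arm.capture(n)
  a=p[80:230,150:310] if n=='top' else p[80:230,250:410]
  b=cv2.resize(a[:,:,::-1],(400,375),interpolation=cv2.INTER_CUBIC)
  c=b if n=='top' else np.hstack([c,b])
cv2.imwrite('pics/wing.png',c)"
```

```text
t 9.2 pos [0.5728 0.2505 0.1526] yaw 51.8 F [ 1.1 -0.1 -0.2] g 0.155 j7 0.52
shift [-0.0014 -0.0006  0.0026] turn [ -0.2  -0.2 -32.5]
```

View pics/wing.png

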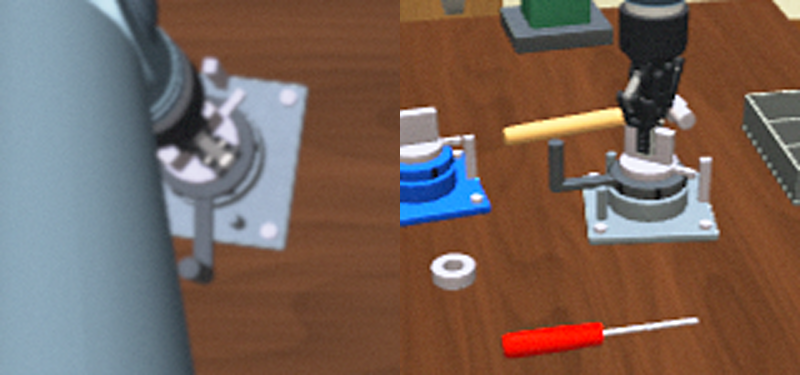

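The wing is gripped (side view, about (650,140)) and the ring arm is swung over to (200,265). Now I'll turn the wing about 32.5° anticlockwise.

Call:
jog_arm --delta_pos '[[0,0,0],[0,0,0],[0,0,0],[0,0,0],[0,0,0],[0,0,0],[0,0,0],[0,0,0],[0,0,0],[0,0,0]]' --angular '[[0,0,-4],[0,0,-4],[0,0,-4],[0,0,-4],[0,0,-4],[0,0,-4],[0,0,-4],[0,0,-4],[0,0,0],[0,0,0]]' --jaw '[0,0,0,0,0,0,0,0,0,0]'

```text
time_s: 10.3
ee_pos: [0.5729, 0.2504, 0.1526]
tcp_rot: [-0.003, 0.738, 0.674, 0.0]
force: [0.3, 1.3, 0.9]
grip_width: 0.159
```

```bash
python3 go.py .5715 .2497 .15 84.3; python3 -c "
from h import *
for n in('top','side'):
  p,d=arm.capture(n)
  a=p[80:230,150:310] if n=='top' else p[80:230,250:410]
  b=cv2.resize(a[:,:,::-1],(400,375),interpolation=cv2.INTER_CUBIC)
  c=b if n=='top' else np.hstack([c,b])
cv2.imwrite('pics/wing2.png',c)"
```

```text
t 10.3 pos [0.5729 0.2504 0.1526] yaw 84.8 F [0.3 1.3 0.9] g 0.159 j7 1.03
shift [-0.0009 -0.0013  0.0026] turn [-0.2 -0.2  0.5]
```

View pics/wing2.png

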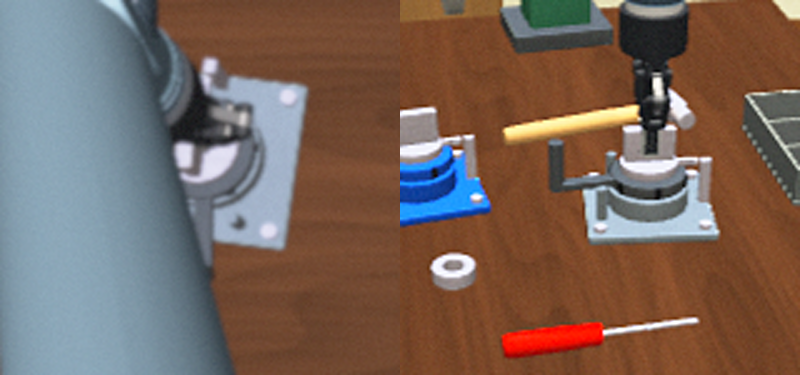

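The pointer now runs up to the tooth (side view, about (695,160)). I'll release and rise.

Call:
jog_arm --delta_pos '[[0,0,0],[0,0,0],[0,0,0],[0,0,0],[0,0,-0.025],[0,0,-0.025],[0,0,-0.025],[0,0,-0.025],[0,0,0],[0,0,0]]' --angular '[[0,0,0],[0,0,0],[0,0,0],[0,0,0],[0,0,0],[0,0,0],[0,0,0],[0,0,0],[0,0,0],[0,0,0]]' --jaw '[0.5,1,1,1,1,1,1,1,1,1]'

```text
time_s: 11.4
ee_pos: [0.5718, 0.2489, 0.2538]
tcp_rot: [-0.003, 0.74, 0.673, -0.002]
force: [-0.6, 0.2, -0.7]
grip_width: 1.003
```

```bash
python3 go.py .4635 .2496 .21 93
```

```text
t 11.4 pos [0.5718 0.2489 0.2538] yaw 84.5 F [-0.6  0.2 -0.7] g 1.003 j7 1.02
shift [-0.0097 -0.1075  0.0446] turn [-0.4 -0.1 -8.5]
```

Call:
jog_arm --delta_pos '[[-0.002,-0.0215,0],[-0.002,-0.0215,0],[-0.002,-0.0215,0],[-0.002,-0.0215,0],[-0.002,-0.0215,0],[0,0,0.012],[0,0,0.012],[0,0,0.012],[0,0,0],[0,0,0]]' --angular '[[0,0,0],[0,0,0],[0,0,0],[0,0,0],[0,0,0],[0,0,-4],[0,0,-4],[0,0,0],[0,0,0],[0,0,0]]' --jaw '[1,1,1,1,1,1,1,1,1,1]'

```text
time_s: 12.4
ee_pos: [0.4535, 0.2454, 0.2059]
tcp_rot: [-0.006, 0.691, 0.723, -0.011]
force: [-0.3, 0.2, -0.5]
grip_width: 1.001
```

```bash
python3 go.py .4635 .2496 .142 93
```

```text
t 12.4 pos [0.4535 0.2454 0.2059] yaw 92.6 F [-0.3  0.2 -0.5] g 1.001 j7 1.05
shift [0.0042 0.0116 0.0636] turn [-1.3  0.4 -0.4]
```

Call:
jog_arm --delta_pos '[[0.0042,0.0105,0],[0,0,0],[0,0,0.012],[0,0,0.012],[0,0,0.012],[0,0,0.012],[0,0,0.012],[0,0,0],[0,0,0],[0,0,0]]' --angular '[[-1.3,0.4,-0.4],[0,0,0],[0,0,0],[0,0,0],[0,0,0],[0,0,0],[0,0,0],[0,0,0],[0,0,0],[0,0,0]]' --jaw '[1,1,1,1,1,1,1,1,1,1]'

```text
time_s: 13.4
ee_pos: [0.4657, 0.2504, 0.1398]
tcp_rot: [0.0, 0.689, 0.725, 0.001]
force: [0.2, 0.8, 0.4]
grip_width: 1.0
```

```bash
python3 go.py .4635 .2496 .142 93
```

```text
t 13.4 pos [0.4657 0.2504 0.1398] yaw 92.9 F [0.2 0.8 0.4] g 1.0 j7 1.05
shift [-0.0007 -0.0022 -0.0022] turn [ 0.1 -0.1 -0.1]
```

Call:
jog_arm --delta_pos '[[0,-0.002,-0.002],[0,0,0],[0,0,0],[0,0,0],[0,0,0],[0,0,0],[0,0,0],[0,0,0],[0,0,0],[0,0,0]]' --angular '[[0,0,0],[0,0,0],[0,0,0],[0,0,0],[0,0,0],[0,0,0],[0,0,0],[0,0,0],[0,0,0],[0,0,0]]' --jaw '[1,0.7,0.5,0.3,0.1,0,0,0,0,0]' --grip_force 25

```text
time_s: 14.4
ee_pos: [0.4648, 0.2505, 0.1444]
tcp_rot: [0.001, 0.689, 0.724, 0.003]
force: [0.0, 0.8, 0.8]
grip_width: 0.198
```

```bash
python3 go.py .4948 .3293 .142 46
```

```text
t 14.4 pos [0.4648 0.2505 0.1444] yaw 92.8 F [0.  0.8 0.8] g 0.198 j7 1.05
shift [0.0772 0.0338 0.0027] turn [ 0.2 -0.2 46.8]
```

Call:
jog_arm --delta_pos '[[0.0094,0.0008,0],[0.0094,0.0008,0],[0.0094,0.0008,0],[0.0094,0.0008,0],[0.0094,0.0008,0],[0.0094,0.0008,0],[0.0094,0.0008,0],[0.0094,0.0008,0],[0,0,0],[0,0,0]]' --angular '[[0,0,4.9],[0,0,4.9],[0,0,4.9],[0,0,4.9],[0,0,4.9],[0,0,4.9],[0,0,4.9],[0,0,4.9],[0,0,0],[0,0,0]]' --jaw '[0,0,0,0,0,0,0,0,0,0]'

```text
time_s: 15.4
ee_pos: [0.4907, 0.3209, 0.1444]
tcp_rot: [0.002, 0.897, 0.442, 0.002]
force: [-1.8, -0.9, 1.9]
grip_width: 0.202
```

```bash
python3 go.py .4948 .3293 .142 46
```

```text
t 15.4 pos [0.4907 0.3209 0.1444] yaw 52.5 F [-1.8 -0.9  1.9] g 0.202 j7 0.33
shift [ 0.0091 -0.0019  0.0024] turn [ 0.3 -0.1  6.5]
```

Call:
jog_arm --delta_pos '[[0.005,0,0],[0.005,0,0],[0.003,0,0],[0.003,0,0],[0,0,0],[0,0,0],[0,0,0],[0,0,0],[0,0,0],[0,0,0]]' --angular '[[0,0,2.5],[0,0,2.5],[0,0,1],[0,0,0],[0,0,0],[0,0,0],[0,0,0],[0,0,0],[0,0,0],[0,0,0]]' --jaw '[0,0,0,0,0,0,0,0,0,0]'

```text
time_s: 16.4
ee_pos: [0.499, 0.3293, 0.1444]
tcp_rot: [0.002, 0.919, 0.395, -0.001]
force: [-0.8, -0.1, 1.3]
grip_width: 0.198
```

```bash
python3 go.py .4948 .3293 .142 46
```

```text
t 16.4 pos [0.499  0.3293 0.1444] yaw 46.6 F [-0.8 -0.1  1.3] g 0.198 j7 0.23
shift [-0.0029 -0.003   0.0024] turn [0.2 0.2 0.6]
```

Call:
jog_arm --delta_pos '[[0.003,0,0],[0.003,0,0],[0.003,0,0],[0,0,0],[0,0,0],[0,0,0],[0,0,0],[0,0,0],[0,0,0],[0,0,0]]' --angular '[[0,0,0],[0,0,0],[0,0,0],[0,0,0],[0,0,0],[0,0,0],[0,0,0],[0,0,0],[0,0,0],[0,0,0]]' --jaw '[0,0,0,0,0,0,0,0,0,0]'

```text
time_s: 17.4
ee_pos: [0.4998, 0.3301, 0.1443]
tcp_rot: [0.005, 0.919, 0.395, -0.011]
force: [-3.0, -1.9, 2.1]
grip_width: 0.204
```

```bash
python3 go.py .4948 .3293 .142 46
```

```text
t 17.4 pos [0.4998 0.3301 0.1443] yaw 46.5 F [-3.  -1.9  2.1] g 0.204 j7 0.23
shift [-0.004  -0.0031  0.0024] turn [-0.   1.4  0.5]
```

The ring is against its stop: the tool no longer advances, and the tilt and force are growing. I'll release, rise and check.

Call:
jog_arm --delta_pos '[[0,0,0],[0,0,0],[0,0,0],[0,0,0],[0,0,-0.025],[0,0,-0.025],[0,0,-0.025],[0,0,-0.025],[0,0,0],[0,0,0]]' --angular '[[0,0,0],[0,0,0],[0,0,0],[0,0,0],[0,0,0],[0,0,0],[0,0,0],[0,0,0],[0,0,0],[0,0,0]]' --jaw '[0.5,1,1,1,1,1,1,1,1,1]'

```text
time_s: 18.4
ee_pos: [0.5007, 0.3336, 0.2452]
tcp_rot: [0.005, 0.918, 0.397, -0.013]
force: [-0.1, -0.5, -0.9]
grip_width: 1.005
```

Call:
jog_arm --delta_pos '[[0.01,-0.035,-0.01],[0.01,-0.035,-0.01],[0.01,-0.035,0],[0.01,-0.035,0],[0.01,-0.035,0],[0,0,0],[0,0,0],[0,0,0],[0,0,0],[0,0,0]]' --angular '[[0,0,0],[0,0,0],[0,0,0],[0,0,0],[0,0,0],[0,0,0],[0,0,0],[0,0,0],[0,0,0],[0,0,0]]' --jaw '[1,1,1,1,1,1,1,1,1,1]'

```text
time_s: 19.4
ee_pos: [0.4045, 0.4884, 0.2512]
tcp_rot: [0.01, 0.919, 0.393, -0.021]
force: [-0.9, 0.5, -0.3]
grip_width: 1.002
```

Run:
```python
from h import *
p,d=arm.capture("top"); s,_=arm.capture("side")
P,ok=cloud("top",d,(175,95,285,190)); o=np.array([.5715,.2497]); Q=P[ok&(P[...,2]>.09)&(P[...,2]<.12)]
far=np.linalg.norm(Q[:,:2]-o,axis=1)>.06
for m in(far,~far):
    if m.sum()>5: print(m.sum(),Q[m].mean(0),cv2.minAreaRect((Q[m,:2]*1000).astype(np.float32)))
f=lambda a:cv2.resize(a[:,:,::-1],(400,375),interpolation=cv2.INTER_CUBIC)
cv2.imwrite("pics/end.png",np.hstack([f(p[80:230,150:310]),f(s[80:230,250:410])]))
```

```text
76 [0.4957808  0.32856582 0.10240213] ((496.7326354980469, 329.852294921875), (17.636234283447266, 15.829347610473633), 45.574790954589844)
272 [0.57033492 0.24869066 0.10809008] ((571.393798828125, 250.1467742919922), (14.770782470703125, 59.58742904663086), 85.75302124023438)
```

View pics/end.png

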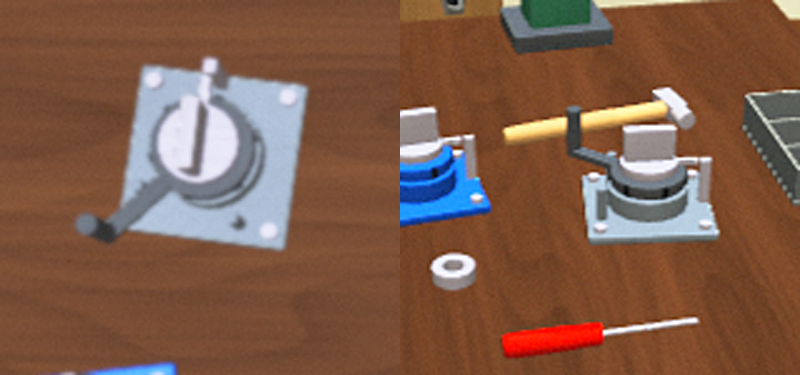

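The pointer meets the tooth at (209,75). The ring arm is back over its clockwise end post with the pin at (90,225), and the robot is clear.

```bash
python3 -c "
from plant import arm
print(arm.close_job())"
```

```text
the job is handed in; nothing more can be done
None
```

I reset the wing-grip stop and handed the job in at about 19.5 s of the 58 s allowed; the hand-in reports no verdict.

- **Loosening:** I swung the lock ring's pin anticlockwise to about 0.80 rad, going by the tool position.
- **Adjuster:** I turned the wing about 33° anticlockwise, which brought the pointer to the index tooth while the ring was still loose.
- **Tightening:** I swung the ring back clockwise until the tool stopped advancing and the force rose.

**Last camera check:** The wing lies at -4.2°. The stop's +x measured between about -5 and -6.6°, so the pointer is within about 3° of the tooth. The pin sits at 133°, against an expected 134° for fully tight.

The pin first measured 136°, so the ring went about 3° further clockwise than where it started. That fits the measurement error or a slight starting offset.

The gripper was open and clear of everything, and I never went near the round-knob stop or the blue look-alike. None of the checks failed.

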